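# Pack the overhung bracket before drilling

## Task

The bracket's ledge overhangs the router bed and will be drilled at its scribed cross, so pack it up from below: choose flat packers that together fill the gap between the bed and the ledge, with less than 2 mm of play left, and slide them one on top of the other, flat, under the middle of the ledge, at least half their length in. Nothing may be forced; try the fit by feel, because the height of the ledge is different on every job. Keep the packers you do not use well clear of it and leave the other things on the bed where they are.

Things in the scene. Friction and masses are not known exactly. Their poses are not given: they have to be found in the camera images.
- angle_plate: Grey angle plate bolted to the router's flat aluminium bed (top at z = 85 mm). Origin: on the bed, at the foot and middle of its upright face; own -x points out of that face (to world +y, give or take 0.3 rad), y along the face, z up. Upright 140 mm wide, 12 thick, 105 tall, its foot 87 mm deep behind. On the face is bolted the brass L-shaped bracket, rigid: see mouth.
- mouth (a point): On the bed below the middle of the front edge of the bracket's ledge; axes as the angle plate's, +x leads in under the ledge. Ledge (rules: 'ledge' = its centre): level, 12 mm thick, 130 wide, 100 deep to the face; flange above it 12 thick, 50 tall, bolt heads 10 proud. Open below, front and ends. Its underside sits 22 to 30 mm above the bed, different on each job, not reported: feel for it.
- packer_green: green hard-plastic packer, a flat bar 120 mm long (own x) x 40 mm wide (own y) x 6 mm thick (own z), 39 g within 20 %, two dark 8 mm hole marks near its ends; origin at its centre. Starts lying flat on a 3 mm rubber mat (top at z = 0.088 m).
- packer_yellow: yellow hard-plastic packer, a flat bar 120 mm long (own x) x 40 mm wide (own y) x 7.5 mm thick (own z), 49 g within 20 %, two dark 8 mm hole marks near its ends; origin at its centre. Starts lying flat on a 3 mm rubber mat (top at z = 0.088 m).
- packer_red: red hard-plastic packer, a flat bar 120 mm long (own x) x 40 mm wide (own y) x 9 mm thick (own z), 58 g within 20 %, two dark 8 mm hole marks near its ends; origin at its centre. Starts lying flat on a 3 mm rubber mat (top at z = 0.088 m).
- packer_blue: blue hard-plastic packer, a flat bar 120 mm long (own x) x 40 mm wide (own y) x 15 mm thick (own z), 97 g within 20 %, two dark 8 mm hole marks near its ends; origin at its centre. Starts lying flat on a 3 mm rubber mat (top at z = 0.088 m).
- packer_white: white hard-plastic packer, a flat bar 120 mm long (own x) x 40 mm wide (own y) x 19.5 mm thick (own z), 126 g within 20 %, two dark 8 mm hole marks near its ends; origin at its centre. Starts lying flat on a 3 mm rubber mat (top at z = 0.088 m).
- spanner: steel open-ended spanner, 170 mm; a bystander, to be left where it is. Origin at its underside.
- chip_brush: chip brush with a handle, 190 mm; a bystander, to be left where it is. Origin at its underside.
- oil_bottle: white oil bottle, 52 mm across, 140 mm tall; a bystander, to be left where it is. Origin at its underside.
- vee_block: dark steel vee block, 50 x 45 x 50 mm; a bystander, to be left where it is. Origin at its underside.
- strap_clamp: dark steel strap clamp, lying loose, 100 x 28 x 19 mm; a bystander, to be left where it is. Origin at its underside.
- collet_nut: round steel collet nut, 34 mm across, 26 mm tall; a bystander, to be left where it is. Origin at its underside.
Mind the look-alikes: they are no part of the job. There is more than one size of the packer_yellow; the job needs the middle-sized.

How it is judged:
At the end, for the whole second after the job is handed in: Packers lie flat (within 0.02 rad) and stacked under the ledge with under 2 mm of play; each has its centre at most 5 mm short of the front edge, or further in, and within 25 mm of the ledge's middle line. All others are centred over 100 mm from mouth. All at rest ((((x of packer_green in the frame of mouth between -0.005 and 0.05 m and y of packer_green in the frame of mouth between -0.025 and 0.025 m and angle between the z axis of packer_green and the z axis of mouth, either way round below 0.02 rad) and (z of ledge in the frame of packer_green between 0.008 and 0.011 m or z of ledge in the frame of packer_green between -0.011 and -0.008 m)) or ((x of packer_yellow in the frame of mouth between -0.005 and 0.05 m and y of packer_yellow in the frame of mouth between -0.025 and 0.025 m and angle between the z axis of packer_yellow and the z axis of mouth, either way round below 0.02 rad) and (z of ledge in the frame of packer_yellow between 0.00875 and 0.01175 m or z of ledge in the frame of packer_yellow between -0.01175 and -0.00875 m)) or ((x of packer_red in the frame of mouth between -0.005 and 0.05 m and y of packer_red in the frame of mouth between -0.025 and 0.025 m and angle between the z axis of packer_red and the z axis of mouth, either way round below 0.02 rad) and (z of ledge in the frame of packer_red between 0.0095 and 0.0125 m or z of ledge in the frame of packer_red between -0.0125 and -0.0095 m)) or ((x of packer_blue in the frame of mouth between -0.005 and 0.05 m and y of packer_blue in the frame of mouth between -0.025 and 0.025 m and angle between the z axis of packer_blue and the z axis of mouth, either way round below 0.02 rad) and (z of ledge in the frame of packer_blue between 0.0125 and 0.0155 m or z of ledge in the frame of packer_blue between -0.0155 and -0.0125 m)) or ((x of packer_white in the frame of mouth between -0.005 and 0.05 m and y of packer_white in the frame of mouth between -0.025 and 0.025 m and angle between the z axis of packer_white and the z axis of mouth, either way round below 0.02 rad) and (z of ledge in the frame of packer_white between 0.01475 and 0.01775 m or z of ledge in the frame of packer_white between -0.01775 and -0.01475 m))) and ((x of packer_green in the frame of mouth between -0.005 and 0.05 m and y of packer_green in the frame of mouth between -0.025 and 0.025 m and angle between the z axis of packer_green and the z axis of mouth, either way round below 0.02 rad) or horizontal distance between packer_green and mouth above 0.1 m) and ((x of packer_yellow in the frame of mouth between -0.005 and 0.05 m and y of packer_yellow in the frame of mouth between -0.025 and 0.025 m and angle between the z axis of packer_yellow and the z axis of mouth, either way round below 0.02 rad) or horizontal distance between packer_yellow and mouth above 0.1 m) and ((x of packer_red in the frame of mouth between -0.005 and 0.05 m and y of packer_red in the frame of mouth between -0.025 and 0.025 m and angle between the z axis of packer_red and the z axis of mouth, either way round below 0.02 rad) or horizontal distance between packer_red and mouth above 0.1 m) and ((x of packer_blue in the frame of mouth between -0.005 and 0.05 m and y of packer_blue in the frame of mouth between -0.025 and 0.025 m and angle between the z axis of packer_blue and the z axis of mouth, either way round below 0.02 rad) or horizontal distance between packer_blue and mouth above 0.1 m) and ((x of packer_white in the frame of mouth between -0.005 and 0.05 m and y of packer_white in the frame of mouth between -0.025 and 0.025 m and angle between the z axis of packer_white and the z axis of mouth, either way round below 0.02 rad) or horizontal distance between packer_white and mouth above 0.1 m) and linear speed of each of packer_green, packer_yellow, packer_red, packer_blue, packer_white below 0.01 m/s); the robot touches nothing.
It fails at once if the bracket is forced: anything presses on it with more than 60 N (contact force between angle_plate and anything else above 60 N).
It fails at once if a bystander (spanner, brush, oil bottle, vee block, strap clamp or collet nut) is moved by more than 30 mm (distance of any of spanner, chip_brush, oil_bottle, vee_block, strap_clamp, collet_nut from where it was at the start of the episode above 0.03 m).
It also fails if it takes over 69 s, if anything falls off the work surface, if the arm or the gripper's body presses on something with over 40 N, if the wrist force passes 120 N, or if a joint passes its speed limit or range.

## Robot

A 6-joint arm with a two-finger parallel gripper is mounted at the origin on the work surface. World frame = base frame: x ahead of the robot, y to its left, z up, the work surface at z = 0. Lengths are in m, angles in rad, forces in N, time in s.
With the tool pointing down it reaches from about 0.35 to 0.975 m from the base axis. Payload 4.9 kg.
Tool frame: the origin (TCP) lies at the very end of the fingers, on their centre line; the grasp point (between the pads) lies 19 mm behind it (manip.grip_depth is the distance from the TCP to the grasp point, in m); z points along the fingers, x is the direction in which the jaws open and shut, and the axes are right-handed (so a half turn about z gives the same grasp; the last joint's range is limited). The gripper opens to 85 mm and grips with 20 to 120 N. Pads are 22 mm wide; open, the fingers measure 114 mm over their backs; the gripper's body (76 mm by 85 mm) begins 54 mm behind the grasp point. The pads swing forward as they close: fully open they stand 13 mm farther back than shut.
Start: joints at [1.191, 0.053, 1.613, -0, 1.476, -0.119], TCP at [0.161, 0.604, 0.231] pointing down, gripper open.
Joint ranges: [-3.01, 3.01], [-1.01, 2.22], [0.06, 2.58], [-1.02, 4.17], [0.09, 2.62], [-3.14, 3.14]. Speed limits (rad/s): [2.57, 2.57, 3.14, 3.14, 3.14, 3.14].

## Interface

Orientations are given as a unit quaternion [w, x, y, z].
In Python, from plant import manip gives the robot as it stands. The module is installed in compiled form; this text tells all that it offers.
- The arm moves only by the shell command python3 -m crank 'ROWS' [OPENING]. ROWS is JSON, a list of rows, each a list of 4 numbers: the shift along the tool's x, y, z in cm, then the turn about the tool's z in units of 6 degrees (1.0 is 6 degrees). A call has 1 to 10 rows; each row shifts and turns the commanded pose from where the row before left it, along the tool's axes as they then stand; what a row does not reach is not made up. A row lasts 1/12 s, in which the tool goes at most 41.7 mm and 7.16 degrees, less where a joint would pass 70% of its speed; a pose out of reach is approached as far as the arm can. A call with a gripper value outside its range is refused whole. OPENING is the opening, from 0 (shut) to 1 (fully open), set as the call begins (- or left out, the last holds). The fingers move at their own pace and stop on an object; the grip force is fixed at half the most. Time passes only in rows, so rows that do not move let the fingers close. It gives the time, the measured TCP pose, the force and the opening at its end, in the units of the state.
- manip.state(): the state, without advancing time (a new reading comes with each control period).
- manip.grab_frame(name): name is "scene" or "top"; returns a dict with "img" (420x560x3 uint8, red, green, blue), "intrinsics" (3x3 intrinsics, pixels), "position" and "orientation" of the camera in the world. Camera axes: x right, y up, looking along -z (the intrinsics and any distortion apply to the point x, -y, -z); pixel columns grow to the right and rows downward; lengths in m; the calibration is good to about 2 mm. A picture is of the moment at which its call begins. There is no depth.
- manip.job_done(): hands the job in, once; it reports no verdict.
The state is a dict: "time": time; "joint_pos": joint angles; "joint_vel": joint speeds; "joint_efforts": joint torques, N m; "tool_pos": TCP position; "tool_rot": TCP orientation; "contact_force": force on the tool from outside, world axes, zero at the start; "ft_torque": the same for the moment, N m; "gripper_width": opening from 0.0 (shut) to 1.0 (fully open).
Only numpy, scipy, OpenCV 4.12 (cv2) and the standard library are available. Lean on these libraries where they do the work, as an engineer would, in place of code of your own. Each camera call takes 0.05 s, during which the arm holds its last target.

## Working session

There is one attempt and no reset: what is moved stays moved. The work goes in short steps, Python scripts to look and compute and a shell command to move; the robot and the scene stay as the last step left them, time stands still between calls to the robot, and variables do not carry over. Pictures are saved under pics/ and viewed, and the job is handed in when it is done.

```bash
mkdir -p pics; python3 - <<'E'
from plant import manip
import cv2,numpy as np
s=manip.state();print(s['time'],s['tool_pos'],s['tool_rot'],s['contact_force'],s['gripper_width'],manip.grip_depth)
for n in("scene","top"):
    f=manip.grab_frame(n);cv2.imwrite(f"pics/{n}0.png",f["img"][:,:,::-1]);print(n,f["intrinsics"],f["position"],f["orientation"],[k for k in f])
E
```

```text
0.0 [0.16090601 0.60326339 0.23003796] [ 5.54606231e-04  7.93039363e-01  6.09169469e-01 -9.05442868e-04] [ 0.26112783 -0.13593532 -0.10014867] 0.9993055276843822 0.0187
scene [[440.79365135   0.         281.10444647]
 [  0.         440.79365135 210.73885749]
 [  0.           0.           1.        ]] [ 1.23303812 -0.30582812  1.0903213 ] [0.78550162 0.272857   0.18597134 0.52340321] ['img', 'intrinsics', 'position', 'orientation']
top [[409.56931641   0.         280.39659842]
 [  0.         409.56931641 209.09956999]
 [  0.           0.           1.        ]] [0.42321479 0.01152772 1.16848451] [ 0.70926877  0.01628754 -0.03118971 -0.70405946] ['img', 'intrinsics', 'position', 'orientation']
```

View pics/scene0.png

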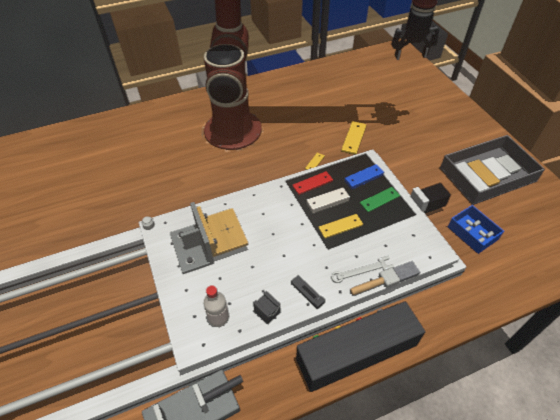

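View pics/top0.png

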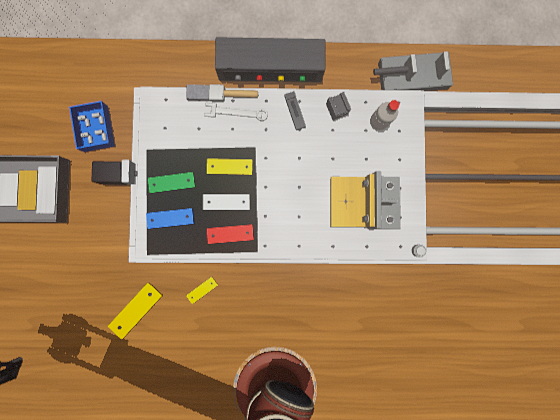

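The packer look-alikes are:
- **Mat yellow:** top view at about (229,166).
- **Large yellow on the bench:** about (135,310).
- **Small yellow on the bench:** about (202,290).
- **Bars in the tray:** about (8,190), (27,190) and (46,190).
- **The rest of the mat:** green (171,182), white (228,202), blue (170,218) and red (230,234).

The mat yellow looks like the middle size, so I'll measure it to check.

```bash
cat > lib.py <<'E'
from plant import manip
import cv2,numpy as np
from scipy.spatial.transform import Rotation as R
def cam(f):
    q=np.array(f["orientation"]);return np.array(f["position"]),R.from_quat(q[[1,2,3,0]]).as_matrix(),np.array(f["intrinsics"])
def ray(f,uv):
    p,M,K=cam(f);uv=np.atleast_2d(uv).astype(float)
    d=np.c_[(uv[:,0]-K[0,2])/K[0,0],-(uv[:,1]-K[1,2])/K[1,1],-np.ones(len(uv))]
    return p,d@M.T
def onplane(f,uv,z):
    p,d=ray(f,uv);return p+d*((z-p[2])/d[:,2])[:,None]
def proj(f,P):
    p,M,K=cam(f);c=(np.atleast_2d(P)-p)@M
    return np.c_[K[0,2]+K[0,0]*c[:,0]/-c[:,2],K[1,2]-K[1,1]*c[:,1]/-c[:,2]]
def tri(fs,uvs):
    A=0;b=0
    for f,uv in zip(fs,uvs):
        p,d=ray(f,uv);d=d[0]/np.linalg.norm(d[0]);P=np.eye(3)-np.outer(d,d);A=A+P;b=b+P@p
    return np.linalg.solve(A,b)
def theta(s):
    q=s["tool_rot"];M=R.from_quat(np.array(q)[[1,2,3,0]]).as_matrix();return np.arctan2(M[1,0],M[0,0])
def plan(xyz,th_deg=None):
    s=manip.state();t=theta(s);p=np.array(s["tool_pos"])
    tt=t if th_deg is None else np.radians(th_deg)
    turn=(np.degrees(t-tt)+90)%180-90
    t2=t-np.radians(turn)
    d=np.array(xyz)-p
    print(f"t={s['time']:.2f} at {np.round(p*1e3,1)} th={np.degrees(t):.2f}; turn {turn/6:.3f} units, then x {100*(d[0]*np.cos(t2)+d[1]*np.sin(t2)):.2f} y {100*(d[0]*np.sin(t2)-d[1]*np.cos(t2)):.2f} z {-100*d[2]:.2f} cm")
def masks(img):
    h=cv2.cvtColor(img,cv2.COLOR_RGB2HSV);H,S,V=h[...,0],h[...,1],h[...,2]
    return {"yellow":((H>24)&(H<34)&(S>180)&(V>120)),"red":(((H<6)|(H>172))&(S>150)&(V>100)),"green":((H>55)&(H<80)&(S>130)),"blue":((H>98)&(H<125)&(S>130)&(V>90))}
TH=dict(green=.006,yellow=.0075,red=.009,blue=.015,white=.0195)
E
python3 - <<'E'
from lib import *
f=manip.grab_frame("top");g=manip.grab_frame("scene")
for k,m in masks(f["img"]).items():
    cs,_=cv2.findContours(m.astype(np.uint8),cv2.RETR_EXTERNAL,cv2.CHAIN_APPROX_NONE)
    for c in cs:
        if cv2.contourArea(c)<150: continue
        for z in ([.088+TH[k]] if k!="yellow" else [.0955,.0075]):
            P=onplane(f,c[:,0],z)
            r=cv2.minAreaRect((P[:,:2]*1000).astype(np.float32));print(k,z,np.round(c[:,0].mean(0)),np.round(r[0],1),np.round(r[1],1),round(r[2],1))
im=f["img"];w=(cv2.cvtColor(im,cv2.COLOR_RGB2HSV)[...,1]<40)&(im.min(2)>150);w[:,:150]=0;w[:,255:]=0;w[:190]=0;w[214:]=0
cs,_=cv2.findContours(w.astype(np.uint8),cv2.RETR_EXTERNAL,cv2.CHAIN_APPROX_NONE)
c=max(cs,key=cv2.contourArea);r=cv2.minAreaRect((onplane(f,c[:,0],.1075)[:,:2]*1000).astype(np.float32));print("white",r)
cv2.imwrite("pics/ctop.png",cv2.resize(f["img"][155:245,310:430,::-1],None,fx=6,fy=6,interpolation=cv2.INTER_CUBIC))
cv2.imwrite("pics/cscene.png",cv2.resize(g["img"][195:275,160:260,::-1],None,fx=7,fy=7,interpolation=cv2.INTER_CUBIC))
cv2.imwrite("pics/cpack.png",cv2.resize(f["img"][145:345,100:270,::-1],None,fx=3,fy=3,interpolation=cv2.INTER_CUBIC))
E
```

```text
yellow 0.0955 [134. 311.] [232.1 361.5] [ 50.3 149.9] 48.2
yellow 0.0075 [134. 311.] [216.4 390.2] [ 54.4 162.2] 48.2
yellow 0.0955 [202. 290.] [284.7 191.2] [27.9 81.4] 35.8
yellow 0.0075 [202. 290.] [273.3 206. ] [30.1 88.1] 35.8
yellow 0.0955 [230. 166.] [607.7 125.4] [116.9  38.3] 89.0
yellow 0.0075 [230. 166.] [622.8 134.8] [126.5  41.5] 89.0
red 0.09699999999999999 [230. 234.] [430.3 121.1] [ 41.7 119.8] 5.3
green 0.094 [171. 182.] [564.2 277.2] [ 40.  119.1] 8.1
blue 0.103 [169. 218.] [469.7 276.5] [ 41.7 119.2] 6.6
blue 0.103 [ 89. 125.] [712.2 492.5] [113.6  85.6] 11.5
white ((513.2748413085938, 130.58929443359375), (39.075157165527344, 119.21774291992188), 0.5087531805038452)
```

View pics/ctop.png

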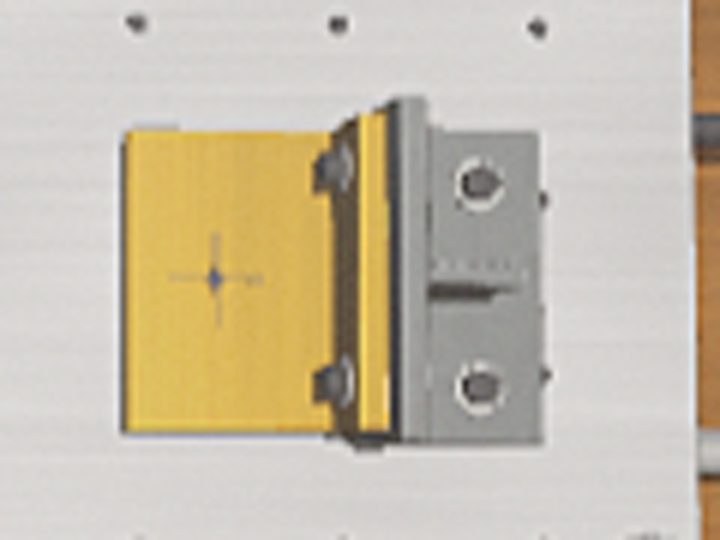

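View pics/cscene.png

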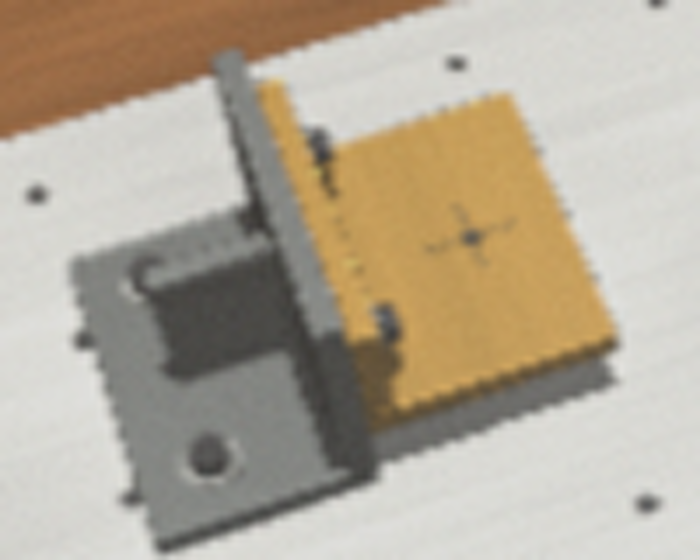

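View pics/cpack.png

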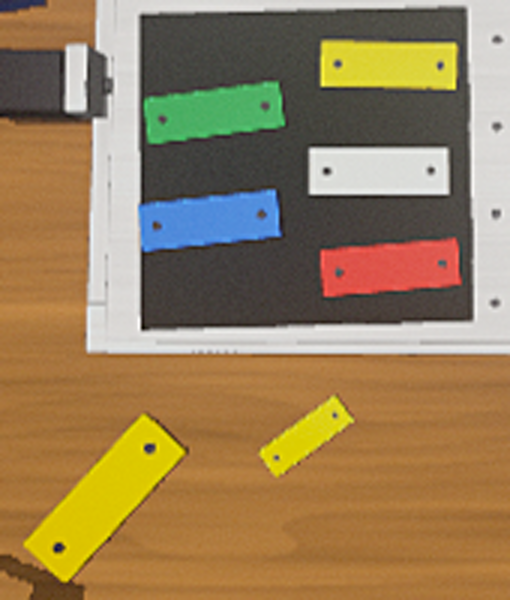

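The mat yellow at (230,166) measures 117x38 mm, which is about 120x40, so it is the middle size. The two on the bench are 162x54 and 88x30. Next I'll measure the ledge.

```bash
python3 - <<'E'
from lib import *
f=manip.grab_frame("top");g=manip.grab_frame("scene")
T=lambda u,v:np.array([(u+.5)/6-.5+310,(v+.5)/6-.5+155]);S=lambda u,v:np.array([(u+.5)/7-.5+160,(v+.5)/7-.5+195])
prs={"farx":(T(126,132),S(616,342)),"nearx":(T(123,431),S(512,95)),"cross":(T(213,278),S(472,237))}
for k,(a,b) in prs.items(): print(k,np.round(tri([f,g],[a,b])*1e3,1), np.round(onplane(f,a,.122)*1e3,1),np.round(onplane(g,b,.122)*1e3,1))
# yellow/white etc cross-check both views: yellow centroid in scene
for k,m in masks(g["img"]).items():
    cs,_=cv2.findContours(m.astype(np.uint8),cv2.RETR_EXTERNAL,cv2.CHAIN_APPROX_NONE)
    for c in cs:
        if cv2.contourArea(c)>150:
            r=cv2.minAreaRect((onplane(g,c[:,0],.088+TH[k])[:,:2]*1000).astype(np.float32));print(k,np.round(r[0]),np.round(r[1]))
plan([.45,-.16,.2],0)
E
```

```text
farx [ 580.2 -139.9  114.5] [[ 578.9 -139.4  122. ]] [[ 585.5 -140.6  122. ]]
nearx [ 450.7 -138.1  116. ] [[ 450.3 -137.9  122. ]] [[ 455.8 -138.5  122. ]]
cross [ 516.4 -176.1  121.3] [[ 516.1 -176.7  122. ]] [[ 517.3 -175.6  122. ]]
red [433. 122.] [ 44. 122.]
green [567. 278.] [ 39. 117.]
blue [764. 474.] [118.  86.]
blue [475. 276.] [ 48. 119.]
blue [-200.  263.] [ 82. 182.]
t=0.30 at [161.1 603.7 230.9] th=75.06; turn 12.510 units, then x 28.89 y 76.37 z 3.09 cm
```

```bash
python3 -m crank '[[0,0,0,1.19],[0,0,0,1.19],[0,0,0,1.19],[0,0,0,1.19],[0,0,0,1.19],[0,0,0,1.19],[0,0,0,1.19],[0,0,0,1.19],[0,0,0,1.19],[0,0,0,1.19]]' 0; python3 -m crank '[[0,0,0,0.61],[1.5,4,0,0],[1.5,4,0,0],[1.5,4,0,0],[1.5,4,0,0],[1.5,4,0,0],[1.5,4,0,0],[1.5,4,0,0],[1.5,4,0,0],[1.5,4,0,0]]'; python3 -c "
from lib import *
plan([.515,-.160,.160],0)"
```

```text
time: 1.13
tool_pos: [0.1611, 0.6038, 0.2312]
tool_rot: [0.0, 1.0, 0.029, -0.0]
contact_force: [-0.0, 0.6, -1.4]
gripper_width: 0.003
time: 1.97
tool_pos: [0.2928, 0.251, 0.2314]
tool_rot: [-0.0, 1.0, 0.001, 0.0]
contact_force: [1.6, 0.5, 0.6]
gripper_width: 0.002
t=1.97 at [292.8 251.  231.4] th=0.06; turn 0.010 units, then x 22.22 y 41.10 z 7.14 cm
```

```bash
python3 -m crank '[[2.1,3.5,0,0],[2.1,3.5,0,0],[2.1,3.5,0,0],[2.1,3.5,0,0],[2.1,3.5,0,0],[2.1,3.5,0,0],[2.1,3.5,0,0],[2.1,3.5,0,0],[2.1,3.5,0,0],[2.1,3.5,0,0]]';  python3 -m crank '[[0.8,4.0,2.0,0],[0,1.5,2,0],[0,0,2,0],[0,0,0,0],[0,0,0,0]]'; python3 -c "
from lib import *
plan([.515,-.160,.130],0)"
```

```text
time: 2.8
tool_pos: [0.5034, -0.0995, 0.2313]
tool_rot: [-0.0, 1.0, -0.0, 0.0]
contact_force: [0.5, 1.0, 1.1]
gripper_width: -0.002
time: 3.22
tool_pos: [0.5092, -0.1487, 0.1717]
tool_rot: [-0.001, 1.0, -0.0, -0.001]
contact_force: [-0.4, -0.3, 0.2]
gripper_width: 0.001
t=3.22 at [ 509.2 -148.7  171.7] th=-0.02; turn -0.004 units, then x 0.58 y 1.13 z 4.17 cm
```

```bash
python3 -m crank '[[0.5,1.2,1.0,0],[0,0,1.0,0],[0,0,1.0,0],[0,0,0.5,0],[0,0,0.2,0],[0,0,0.1,0],[0,0,0,0]]'
```

```text
time: 3.8
tool_pos: [0.5151, -0.1606, 0.1351]
tool_rot: [-0.0, 1.0, 0.0, 0.0]
contact_force: [0.3, 0.7, -0.4]
gripper_width: -0.001
```

```bash
python3 -m crank '[[0,0,0.1,0],[0,0,0.1,0]]'; python3 -m crank '[[0,0,0.1,0],[0,0,0.1,0]]'
```

```text
time: 3.97
tool_pos: [0.5155, -0.161, 0.1336]
tool_rot: [0.0, 1.0, 0.0, 0.001]
contact_force: [0.1, -0.6, 0.2]
gripper_width: 0.002
time: 4.13
tool_pos: [0.5153, -0.161, 0.1311]
tool_rot: [0.0, 1.0, -0.0, 0.0]
contact_force: [0.9, 0.4, 0.5]
gripper_width: 0.002
```

```bash
python3 -m crank '[[0,0,0.1,0],[0,0,0.1,0],[0,0,0.1,0],[0,0,0,0]]'; python3 -m crank '[[0,0,0.05,0],[0,0,0.05,0]]'
```

```text
time: 4.47
tool_pos: [0.515, -0.1609, 0.1276]
tool_rot: [-0.0, 1.0, -0.0, -0.0]
contact_force: [0.4, 0.8, 0.1]
gripper_width: -0.003
time: 4.63
tool_pos: [0.5152, -0.161, 0.127]
tool_rot: [0.0, 1.0, -0.0, 0.0]
contact_force: [-0.6, -0.3, 0.2]
gripper_width: 0.001
```

```bash
python3 -m crank '[[0,0,0.05,0],[0,0,0.05,0]]'
```

```text
time: 4.8
tool_pos: [0.5151, -0.161, 0.1259]
tool_rot: [0.0, 1.0, -0.0, 0.0]
contact_force: [-0.2, -0.4, -0.4]
gripper_width: -0.001
```

```bash
python3 -m crank '[[0,0,0.05,0],[0,0,0.05,0]]'
```

```text
time: 4.97
tool_pos: [0.5151, -0.161, 0.1249]
tool_rot: [0.0, 1.0, -0.0, 0.0]
contact_force: [-0.0, -0.2, -0.3]
gripper_width: 0.005
```

```bash
python3 -m crank '[[0,0,0.05,0],[0,0,0.05,0]]'
```

```text
time: 5.13
tool_pos: [0.5151, -0.161, 0.1239]
tool_rot: [0.0, 1.0, -0.0, 0.0]
contact_force: [-0.3, -0.4, 0.5]
gripper_width: 0.002
```

```bash
python3 -m crank '[[0,0,0.05,0],[0,0,0,0]]'
```

```text
time: 5.3
tool_pos: [0.5151, -0.1609, 0.1233]
tool_rot: [-0.0, 1.0, -0.0, -0.0]
contact_force: [-0.4, 0.4, 0.4]
gripper_width: -0.0
```

```bash
python3 -m crank '[[0,0,0.05,0],[0,0,0,0]]'
```

```text
time: 5.47
tool_pos: [0.5151, -0.1609, 0.1229]
tool_rot: [-0.0, 1.0, -0.0, -0.0]
contact_force: [0.1, -0.3, 0.9]
gripper_width: -0.003
```

```bash
python3 -m crank '[[0,0,0.05,0],[0,0,0,0]]'
```

```text
time: 5.63
tool_pos: [0.5151, -0.1609, 0.1224]
tool_rot: [-0.0, 1.0, -0.0, -0.0]
contact_force: [-0.9, -0.8, -0.7]
gripper_width: 0.003
```

```bash
python3 -m crank '[[0,0,0.05,0],[0,0,0,0]]'
```

```text
time: 5.8
tool_pos: [0.5152, -0.161, 0.1221]
tool_rot: [0.0, 1.0, -0.0, 0.0]
contact_force: [0.2, -0.6, -1.0]
gripper_width: -0.003
```

```bash
python3 -m crank '[[0,0,0.05,0],[0,0,0,0]]'
```

```text
time: 5.97
tool_pos: [0.5152, -0.161, 0.122]
tool_rot: [0.0, 1.0, 0.0, -0.0]
contact_force: [-1.3, 1.1, 3.8]
gripper_width: -0.003
```

```bash
python3 -m crank '[[0,0,0.05,0],[0,0,0,0]]'
```

```text
time: 6.13
tool_pos: [0.5153, -0.161, 0.122]
tool_rot: [0.0, 1.0, -0.0, 0.0]
contact_force: [-2.5, 1.4, 6.5]
gripper_width: -0.004
```

Contact on the ledge top is at z = 122.0 mm, so the gap is about 25 mm. I'll touch the bed in front of it as a reference.

```bash
python3 -m crank '[[0,0,-0.5,0],[0,-3.0,-0.5,0],[0,-3.5,1,0],[0,0,1.2,0],[0,0,1.2,0],[0,0,0.6,0],[0,0,0,0]]'
```

```text
time: 6.72
tool_pos: [0.5135, -0.0962, 0.0884]
tool_rot: [-0.001, 1.0, -0.0, -0.002]
contact_force: [-1.1, -0.1, -0.1]
gripper_width: 0.005
```

```bash
python3 -m crank '[[0,0,0,0],[0,0,0.05,0],[0,0,0.05,0],[0,0,0,0]]'
```

```text
time: 7.05
tool_pos: [0.5155, -0.0966, 0.0905]
tool_rot: [0.0, 1.0, -0.0, 0.0]
contact_force: [-0.1, -0.1, 0.6]
gripper_width: 0.003
```

```bash
python3 -m crank '[[0,0,0.1,0],[0,0,0.1,0],[0,0,0.1,0],[0,0,0.1,0],[0,0,0,0]]'
```

```text
time: 7.47
tool_pos: [0.5149, -0.0959, 0.0857]
tool_rot: [-0.0, 1.0, 0.0, -0.0]
contact_force: [0.1, -0.1, -0.6]
gripper_width: -0.001
```

```bash
python3 -m crank '[[0,0,0.05,0],[0,0,0,0]]'
```

```text
time: 7.63
tool_pos: [0.5151, -0.0959, 0.0854]
tool_rot: [-0.0, 1.0, 0.0, -0.0]
contact_force: [0.2, 0.1, 0.1]
gripper_width: 0.0
```

```bash
python3 -m crank '[[0,0,0.05,0],[0,0,0,0]]'
```

```text
time: 7.8
tool_pos: [0.5152, -0.096, 0.0851]
tool_rot: [0.0, 1.0, 0.0, 0.0]
contact_force: [0.1, -0.8, -0.5]
gripper_width: 0.002
```

```bash
python3 -m crank '[[0,0,0.05,0],[0,0,0,0]]'
```

```text
time: 7.97
tool_pos: [0.5153, -0.096, 0.0851]
tool_rot: [0.0, 1.0, 0.0, 0.0]
contact_force: [-2.0, 0.3, 4.8]
gripper_width: 0.001
```

```bash
python3 -m crank '[[0,0,0.05,0],[0,0,0,0]]'
```

```text
time: 8.13
tool_pos: [0.5153, -0.096, 0.085]
tool_rot: [-0.0, 1.0, 0.0, -0.0]
contact_force: [-4.2, 1.2, 7.0]
gripper_width: 0.0
```

The bed reads 85.0 mm and the ledge top 122.0 mm. That gives a gap of 37.0 − 12 = 25.0 mm. Red plus blue makes 24 mm and leaves 1.0 mm of play, so I'll use those two. Blue goes first.

```bash
python3 -m crank '[[0,0,-2,0],[0,0,-3.5,0],[0,-2,-2,-0.55],[-0.2,-4,0,-0.55],[-0.2,-4,0,0],[-0.2,-4,0,0],[-0.2,-4,0,0],[-0.2,-4,0,0],[-0.2,-4,0,0],[-0.2,-4,0,0]]' 0.7; python3 -c "
from lib import *
plan([.472,.2765,.15],6.6)"
```

```text
time: 8.97
tool_pos: [0.4706, 0.2027, 0.1588]
tool_rot: [-0.0, 0.998, 0.057, 0.0]
contact_force: [1.5, -0.2, 0.2]
gripper_width: 0.698
t=8.97 at [470.6 202.7 158.8] th=6.59; turn -0.001 units, then x 0.98 y -7.31 z 0.88 cm
```

```bash
python3 -m crank '[[0.5,-3,0,0],[0.3,-3,0,0],[0,0,0,0],[0,0,0,0],[0,0,0,0]]' ; python3 -c "
from lib import *
plan([.472,.2765,.089],6.6)
f=manip.grab_frame('top');cv2.imwrite('pics/b1.png',cv2.resize(f['img'][140:270,120:280,::-1],None,fx=4,fy=4))"
```

```text
time: 9.38
tool_pos: [0.4722, 0.261, 0.1585]
tool_rot: [0.0, 0.998, 0.058, -0.0]
contact_force: [0.5, -0.4, -0.7]
gripper_width: 0.703
t=9.38 at [472.2 261.  158.5] th=6.61; turn 0.002 units, then x 0.16 y -1.54 z 6.95 cm
```

View pics/b1.png

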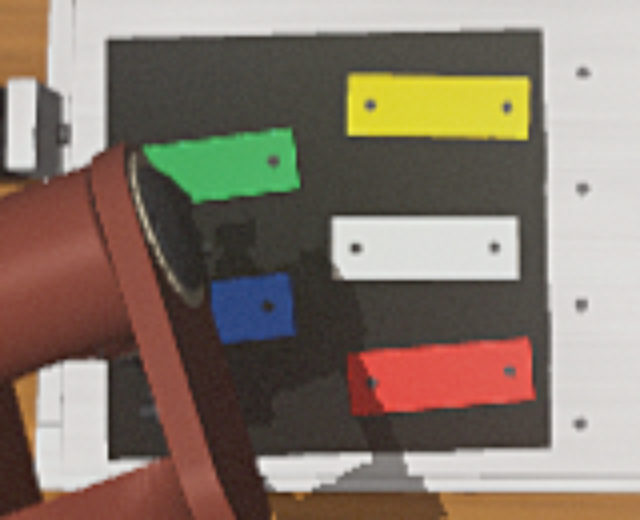

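The view shows the arm over the middle of blue, with blue's right end still visible at about (255,308) in the crop. I'll go down.

```bash
python3 -m crank '[[0.2,-1.5,2,0],[0,0,2,0],[0,0,1.5,0],[0,0,0.8,0],[0,0,0.3,0],[0,0,0,0]]' ; python3 -m crank '[[0,0,0.2,0],[0,0,0,0]]'
```

```text
time: 9.93
tool_pos: [0.4725, 0.2756, 0.0924]
tool_rot: [0.0, 0.998, 0.057, -0.001]
contact_force: [0.8, -0.1, -0.1]
gripper_width: 0.699
time: 10.1
tool_pos: [0.4734, 0.2765, 0.0919]
tool_rot: [-0.0, 0.998, 0.057, 0.001]
contact_force: [0.0, -0.6, -0.5]
gripper_width: 0.703
```

```bash
python3 -m crank '[[0,0,0.15,0],[0,0,0,0],[0,0,0,0],[0,0,0,0],[0,0,0,0]]' 0; python3 -m crank '[[0,0,-0.2,0],[0,0,-0.5,0],[0,0,-1,0],[0,0,-1.5,0],[0,0,-1.5,0],[0,0,-1,0],[0,0,0,0]]' ; python3 -c "
from lib import *
plan([.515,-.0635,.15],0)
for n in ('scene','top'):
  f=manip.grab_frame(n);cv2.imwrite('pics/b2%s.png'%n,cv2.resize(f['img'][140:270,120:480,::-1] if n=='top' else f['img'][120:270,200:460,::-1],None,fx=2.2,fy=2.2))"
```

```text
time: 10.52
tool_pos: [0.4733, 0.2768, 0.0905]
tool_rot: [-0.0, 0.998, 0.058, 0.001]
contact_force: [0.1, -0.6, 4.7]
gripper_width: 0.453
time: 11.1
tool_pos: [0.4743, 0.2772, 0.1498]
tool_rot: [-0.001, 0.998, 0.058, 0.003]
contact_force: [0.8, 0.2, -1.1]
gripper_width: 0.449
t=11.10 at [474.3 277.2 149.8] th=6.60; turn 1.100 units, then x 4.07 y 34.07 z -0.02 cm
```

View pics/b2scene.png

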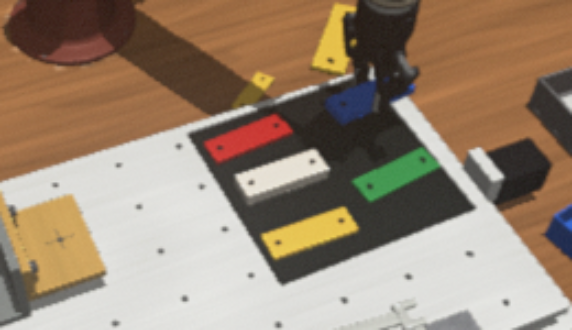

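Blue is held at opening 0.45 and lifted clear of the mat. I'll carry it to in front of the mouth.

```bash
python3 -m crank '[[0,0,0,0.55],[0,0,0,0.55],[0.4,3.4,0,0],[0.4,4,0,0],[0.4,4,0,0],[0.4,4,0,0],[0.5,4,0,0],[0.5,4,0,0],[0.5,4,0,0],[0.5,4,0,0]]'; python3 -m crank '[[0.4,2,0,0],[0,1,0,0],[0,0,0,0],[0,0,0,0],[0,0,0,0]]'; python3 -c "
from lib import *
plan([.515,-.0635,.0885],0)"
```

```text
time: 12.03
tool_pos: [0.5076, -0.0392, 0.1451]
tool_rot: [-0.0, 1.0, -0.0, -0.001]
contact_force: [0.4, 0.5, -2.3]
gripper_width: 0.449
time: 12.45
tool_pos: [0.5121, -0.0661, 0.1458]
tool_rot: [-0.0, 1.0, 0.001, -0.001]
contact_force: [-0.0, 1.0, -1.2]
gripper_width: 0.447
t=12.45 at [512.1 -66.1 145.8] th=0.07; turn 0.012 units, then x 0.29 y -0.26 z 5.73 cm
```

```bash
python3 -m crank '[[0.3,-0.3,2,0],[0,0,2,0],[0,0,1,0],[0,0,0.4,0],[0,0,0,0],[0,0,0,0]]'; python3 -m crank '[[0,0,0.1,0],[0,0,0,0]]'
```

```text
time: 12.95
tool_pos: [0.516, -0.064, 0.093]
tool_rot: [0.0, 1.0, 0.0, 0.0]
contact_force: [-0.3, -0.9, -0.3]
gripper_width: 0.444
time: 13.12
tool_pos: [0.5164, -0.0646, 0.0926]
tool_rot: [0.0, 1.0, 0.0, 0.001]
contact_force: [0.1, 0.1, -1.8]
gripper_width: 0.449
```

```bash
python3 -m crank '[[0,0,0.1,0],[0,0,0.1,0],[0,0,0.1,0],[0,0,0,0]]'; python3 -m crank '[[0,0,0.1,0],[0,0,0,0]]'
```

```text
time: 13.45
tool_pos: [0.5155, -0.0645, 0.0883]
tool_rot: [-0.0, 1.0, -0.0, -0.0]
contact_force: [-0.2, 0.5, -2.1]
gripper_width: 0.448
time: 13.62
tool_pos: [0.5158, -0.0646, 0.0875]
tool_rot: [0.0, 1.0, -0.0, 0.0]
contact_force: [-0.1, -0.3, 0.7]
gripper_width: 0.451
```

```bash
python3 -m crank '[[0,0,0,0],[0,0,0,0],[0,0,0,0],[0,0,-1,0],[0,0,-2,0],[0,0,-3,0],[-1,-3,-0.5,-0.45],[-1,-4,0,-0.45],[-1,-4,0,0],[-1,-4,0,0]]' 0.7; python3 -m crank '[[-2,-2,0,0],[-1,0,0,0],[0,0,0,0],[0,0,0,0]]'; python3 -c "
from lib import *
plan([.432,.1215,.09],5.3)
f=manip.grab_frame('top');cv2.imwrite('pics/r1.png',cv2.resize(f['img'][140:270,140:420,::-1],None,fx=2.8,fy=2.8))
m=masks(f['img'])['blue'];cs,_=cv2.findContours(m.astype(np.uint8),0,1)
for c in cs:
  if cv2.contourArea(c)>100: print(c[:,0].mean(0),cv2.minAreaRect((onplane(f,c[:,0],.1)[:,:2]*1000).astype(np.float32)))
"
```

```text
time: 14.45
tool_pos: [0.4662, 0.084, 0.154]
tool_rot: [-0.0, 0.999, 0.046, 0.001]
contact_force: [0.1, 0.6, 0.3]
gripper_width: 0.704
time: 14.78
tool_pos: [0.4349, 0.1, 0.1533]
tool_rot: [0.0, 0.999, 0.047, 0.001]
contact_force: [0.3, 0.1, -0.3]
gripper_width: 0.702
t=14.78 at [434.9 100.  153.3] th=5.43; turn 0.022 units, then x -0.09 y -2.17 z 6.33 cm
[300.19130435 201.76521739] ((514.2809448242188, -62.16793441772461), (36.86225128173828, 115.63802337646484), 0.46374839544296265)
[ 88.64383562 124.66438356] ((713.0138549804688, 493.89630126953125), (113.87895965576172, 85.83753204345703), 11.457366943359375)
```

View pics/r1.png

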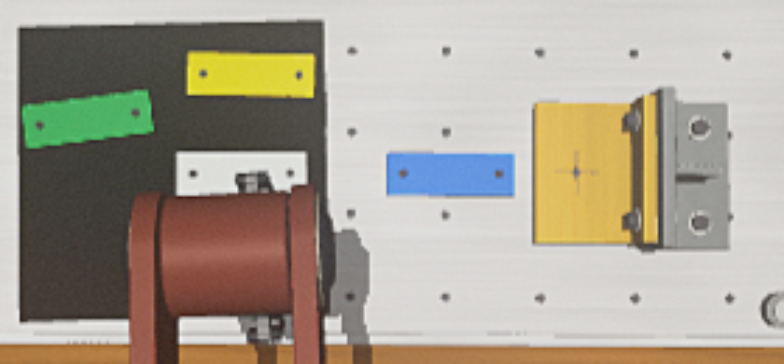

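Blue lies straight on the bed at (450,174) in the crop, in line with the ledge cross at (576,171). Red is next.

```bash
python3 -m crank '[[-0.1,-2.0,1.5,0],[0,0,2,0],[0,0,1.5,0],[0,0,0.8,0],[0,0,0.2,0],[0,0,0,0],[0,0,0,0]]' ; python3 -c "
from lib import *
plan([.432,.1215,.0908],5.3)"
```

```text
time: 15.42
tool_pos: [0.4327, 0.1194, 0.0934]
tool_rot: [-0.0, 0.999, 0.047, 0.001]
contact_force: [-0.5, 0.3, -0.0]
gripper_width: 0.699
t=15.42 at [432.7 119.4  93.4] th=5.35; turn 0.008 units, then x -0.05 y -0.22 z 0.26 cm
```

```bash
python3 -m crank '[[0,-0.2,0.2,0],[0,0,0,0],[0,0,0,0]]' 0.7; python3 -m crank '[[0,0,0,0],[0,0,0,0],[0,0,0,0],[0,0,0,0]]' 0;  python3 -m crank '[[0,0,-0.2,0],[0,0,-0.5,0],[0,0,-1,0],[0,0,-1.5,0],[0,0,-1.5,0],[0,0,-1.5,0],[0,0,0,0],[0,0,0,0]]' ; python3 -c "
from lib import *
plan([.515,-.063,.15],0)
f=manip.grab_frame('scene');cv2.imwrite('pics/r2.png',cv2.resize(f['img'][120:270,200:460,::-1],None,fx=2.5,fy=2.5))"
```

```text
time: 15.67
tool_pos: [0.4319, 0.1218, 0.0911]
tool_rot: [-0.0, 0.999, 0.047, 0.001]
contact_force: [0.4, -0.5, 0.5]
gripper_width: 0.704
time: 16.0
tool_pos: [0.4321, 0.1218, 0.0913]
tool_rot: [-0.0, 0.999, 0.047, 0.001]
contact_force: [-0.9, 0.4, 3.7]
gripper_width: 0.442
time: 16.67
tool_pos: [0.4322, 0.1217, 0.1537]
tool_rot: [-0.0, 0.999, 0.047, 0.001]
contact_force: [0.3, -0.5, -1.6]
gripper_width: 0.44
t=16.67 at [432.2 121.7 153.7] th=5.40; turn 0.900 units, then x 8.28 y 18.47 z 0.37 cm
```

View pics/r2.png

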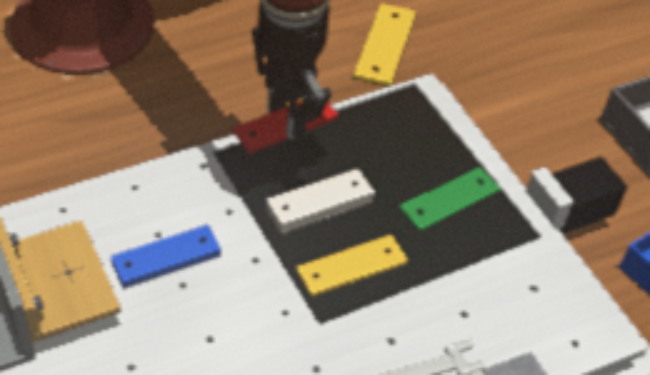

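```bash
python3 -m crank '[[0,0,0,0.45],[0,0,0,0.45],[2,3.5,0,0],[2,4,0,0],[2,4,0,0],[2,4,0,0],[0.3,2,0,0],[0,1,0,0],[0,0,0,0],[0,0,0,0]]';python3 -m crank '[[0,0,0,0],[0,0,0,0]]'; python3 -c "
from lib import *
plan([.5158,-.0635,.1045],0)"
```

```text
time: 17.55
tool_pos: [0.5094, -0.0546, 0.1513]
tool_rot: [-0.001, 1.0, -0.0, -0.001]
contact_force: [0.5, 0.6, -0.8]
gripper_width: 0.442
time: 17.72
tool_pos: [0.5099, -0.0537, 0.1521]
tool_rot: [-0.0, 1.0, 0.001, -0.0]
contact_force: [0.1, 1.0, -1.3]
gripper_width: 0.44
t=17.72 at [509.9 -53.7 152.1] th=0.10; turn 0.017 units, then x 0.59 y 0.98 z 4.76 cm
```

```bash
python3 -m crank '[[0.5,0.8,0.5,0],[0.1,0.15,1.5,0],[0,0,1.3,0],[0,0,0.6,0],[0,0,0.2,0],[0,0,0,0],[0,0,0,0]]'; python3 -c "
from lib import *
plan([.5158,-.0635,.1035],0)"
```

```text
time: 18.3
tool_pos: [0.5165, -0.0646, 0.1116]
tool_rot: [0.0, 1.0, 0.0, 0.0]
contact_force: [-0.7, -0.0, -1.4]
gripper_width: 0.442
t=18.30 at [516.5 -64.6 111.6] th=0.01; turn 0.002 units, then x -0.07 y -0.11 z 0.81 cm
```

```bash
python3 -m crank '[[-0.05,-0.1,0.3,0],[0,0,0.2,0],[0,0,0.1,0],[0,0,0,0],[0,0,0,0]]'; python3 -m crank '[[0,0,0.1,0],[0,0,0,0]]'; python3 -m crank '[[0,0,0.05,0],[0,0,0,0]]'
```

```text
time: 18.72
tool_pos: [0.5159, -0.0636, 0.1055]
tool_rot: [0.0, 1.0, -0.0, 0.0]
contact_force: [-0.1, -0.7, -0.3]
gripper_width: 0.436
time: 18.88
tool_pos: [0.5159, -0.0636, 0.1044]
tool_rot: [-0.0, 1.0, -0.0, -0.0]
contact_force: [0.4, -0.3, -0.5]
gripper_width: 0.438
time: 19.05
tool_pos: [0.5159, -0.0637, 0.1039]
tool_rot: [-0.0, 1.0, -0.0, -0.0]
contact_force: [0.1, -0.3, -1.2]
gripper_width: 0.441
```

```bash
python3 -m crank '[[0,0,0.05,0],[0,0,0,0]]'; python3 -m crank '[[0,0,0.05,0],[0,0,0,0]]'
```

```text
time: 19.22
tool_pos: [0.5159, -0.0636, 0.1034]
tool_rot: [0.0, 1.0, -0.0, -0.0]
contact_force: [-0.9, 0.4, -0.7]
gripper_width: 0.439
time: 19.38
tool_pos: [0.516, -0.0636, 0.1033]
tool_rot: [0.0, 1.0, 0.0, -0.0]
contact_force: [-0.7, -0.0, 2.0]
gripper_width: 0.437
```

Contact came at 103.3 mm, as expected. I'll release and look.

```bash
python3 -m crank '[[0,0,0,0],[0,0,0,0],[0,0,0,0],[0,0,-1,0],[0,0,-2,0],[0,0,-2,0],[0,-3,0,0],[0,-4,0,0],[0,-4,0,0],[0,-2,0,0]]' 0.7; python3 -c "
from lib import *
plan([.5155,-.019,.15],0)
for n,sl in (('top',np.s_[150:250,240:400,::-1]),('scene',np.s_[170:270,170:330,::-1])):
  f=manip.grab_frame(n);cv2.imwrite('pics/s1%s.png'%n,cv2.resize(f['img'][sl],None,fx=4.5,fy=4.5,interpolation=2))
  m=masks(f['img'])
  for k,z in (('red',.109),('blue',.1)):
    cs,_=cv2.findContours(m[k].astype(np.uint8),0,1)
    for c in cs:
      if 40<cv2.contourArea(c): print(n,k,cv2.minAreaRect((onplane(f,c[:,0],z)[:,:2]*1000).astype(np.float32)))
"
```

```text
time: 20.22
tool_pos: [0.5159, 0.0694, 0.1542]
tool_rot: [-0.001, 1.0, 0.001, 0.001]
contact_force: [0.2, -0.3, -0.0]
gripper_width: 0.699
t=20.22 at [515.9  69.4 154.2] th=0.09; turn 0.016 units, then x -0.04 y 8.84 z 0.42 cm
top red ((-22.103914260864258, 247.48411560058594), (20.20513916015625, 62.16035079956055), 3.166545867919922)
top red ((162.06138610839844, 73.7900390625), (81.81488037109375, 44.10884094238281), 45.845306396484375)
top red ((514.9764404296875, -63.9814338684082), (115.44638061523438, 37.285457611083984), 88.65371704101562)
top red ((775.9221801757812, -309.650146484375), (22.52758026123047, 25.060991287231445), 45.39092254638672)
top blue ((713.0264892578125, 493.67108154296875), (114.08452606201172, 85.80278778076172), 11.700953483581543)
scene red ((673.7425537109375, -270.1244812011719), (19.906476974487305, 22.905752182006836), 72.82913970947266)
scene red ((519.2215576171875, -64.6636734008789), (115.900390625, 40.56059265136719), 89.9765396118164)
scene blue ((764.1947021484375, 469.7117919921875), (120.41606140136719, 99.96593475341797), 10.667378425598145)
scene blue ((-383.9296875, 923.9013671875), (97.61534881591797, 119.0734634399414), 66.76209259033203)
```

View pics/s1top.png

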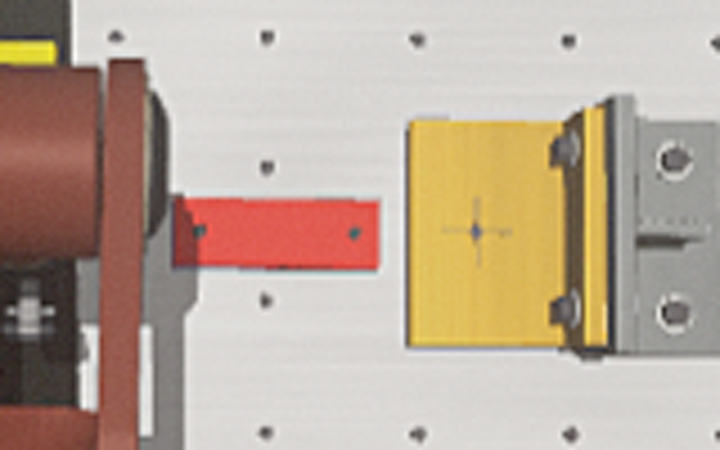

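View pics/s1scene.png

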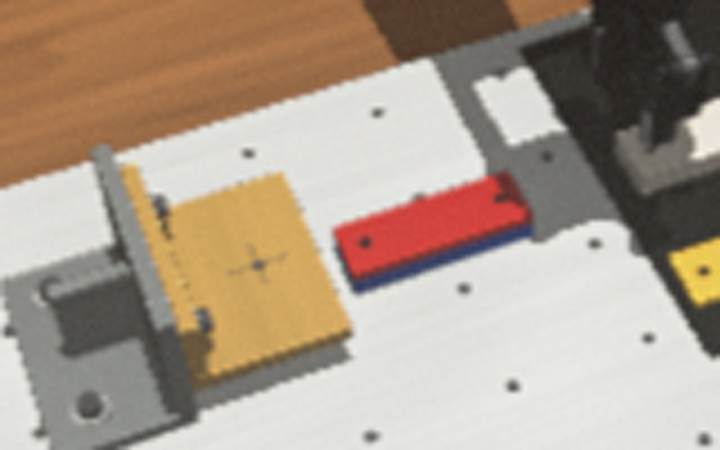

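Red sits squarely on blue. The stack is at (275,233) in the top crop and level with the cross at (476,231). I'll grip both at the tail and slide them in, watching the force.

```bash
python3 -m crank '[[0,3,0,0],[0,3,0,0],[0,1.2,0,0],[0,0.5,0.5,0],[0,0,1.5,0],[0,0,1,0],[0,0,0,0],[0,0,0,0]]' 0.7; python3 -c "
from lib import *
plan([.5155,-.019,.090],0)"
```

```text
time: 20.98
tool_pos: [0.5151, -0.0102, 0.1218]
tool_rot: [-0.0, 1.0, 0.0, -0.001]
contact_force: [0.7, 0.4, 0.1]
gripper_width: 0.702
t=20.98 at [515.1 -10.2 121.8] th=0.01; turn 0.002 units, then x 0.04 y 0.88 z 3.18 cm
```

```bash
python3 -m crank '[[0.04,0.8,0.5,0],[0,0,1.3,0],[0,0,0.8,0],[0,0,0.4,0],[0,0,0,0],[0,0,0,0]]' 0.7; python3 -c "
from lib import *
plan([.5155,-.019,.0905],0)"
```

```text
time: 21.48
tool_pos: [0.516, -0.0185, 0.0924]
tool_rot: [-0.0, 1.0, 0.0, -0.001]
contact_force: [-0.3, -0.1, 0.7]
gripper_width: 0.695
t=21.48 at [516.  -18.5  92.4] th=0.00; turn 0.000 units, then x -0.05 y 0.05 z 0.19 cm
```

```bash
python3 -m crank '[[0,0,0.1,0],[0,0,0,0],[0,0,0,0],[0,0,0,0],[0,0,0,0]]' 0; python3 -m crank '[[0,0.3,0,0],[0,0.4,0,0],[0,0.4,0,0],[0,0,0,0]]'
```

```text
time: 21.9
tool_pos: [0.5169, -0.0187, 0.0926]
tool_rot: [0.0, 1.0, 0.0, 0.001]
contact_force: [0.8, 0.1, 1.9]
gripper_width: 0.45
time: 22.23
tool_pos: [0.5168, -0.0303, 0.0926]
tool_rot: [0.0, 1.0, -0.0, 0.0]
contact_force: [-1.0, 1.8, 4.8]
gripper_width: 0.448
```

```bash
python3 -m crank '[[0,0.3,0,0],[0,0.3,0,0],[0,0.3,0,0],[0,0,0,0]]'; python3 -m crank '[[0,0.3,0,0],[0,0.3,0,0],[0,0,0,0]]'
```

```text
time: 22.57
tool_pos: [0.5168, -0.0391, 0.0926]
tool_rot: [0.0, 1.0, -0.0, 0.001]
contact_force: [-0.1, 3.1, 5.6]
gripper_width: 0.449
time: 22.82
tool_pos: [0.5167, -0.0451, 0.0926]
tool_rot: [0.0, 1.0, -0.0, 0.0]
contact_force: [-1.0, 2.1, 4.9]
gripper_width: 0.454
```

The front is about 10 mm under the ledge with no build-up of force. I'll carry on.

```bash
python3 -m crank '[[0,0.4,0,0],[0,0.5,0,0],[0,0.5,0,0],[0,0.5,0,0],[0,0,0,0]]'; python3 -m crank '[[0,0.5,0,0],[0,0.5,0,0],[0,0.5,0,0],[0,0.5,0,0],[0,0,0,0]]'
```

```text
time: 23.23
tool_pos: [0.5167, -0.0646, 0.0926]
tool_rot: [0.0, 1.0, -0.0, 0.0]
contact_force: [0.3, 0.8, 5.0]
gripper_width: 0.447
time: 23.65
tool_pos: [0.5167, -0.0847, 0.0926]
tool_rot: [0.0, 1.0, -0.0, 0.0]
contact_force: [0.6, 0.4, 6.1]
gripper_width: 0.454
```

```bash
python3 -m crank '[[0,0.5,0,0],[0,0.5,0,0],[0,0.5,0,0],[0,0,0,0],[0,0,0,0]]'; python3 -c "
from lib import *
plan([.515,-.1005,.0926],0)
for n,sl in (('top',np.s_[150:250,240:400,::-1]),('scene',np.s_[170:270,170:330,::-1])):
  f=manip.grab_frame(n);cv2.imwrite('pics/s2%s.png'%n,cv2.resize(f['img'][sl],None,fx=4.5,fy=4.5,interpolation=2))
"
```

```text
time: 24.07
tool_pos: [0.5167, -0.0996, 0.0926]
tool_rot: [0.001, 1.0, -0.0, 0.0]
contact_force: [-0.7, 1.3, 5.0]
gripper_width: 0.453
t=24.07 at [516.7 -99.6  92.6] th=-0.04; turn -0.006 units, then x -0.17 y 0.09 z 0.00 cm
```

View pics/s2scene.png

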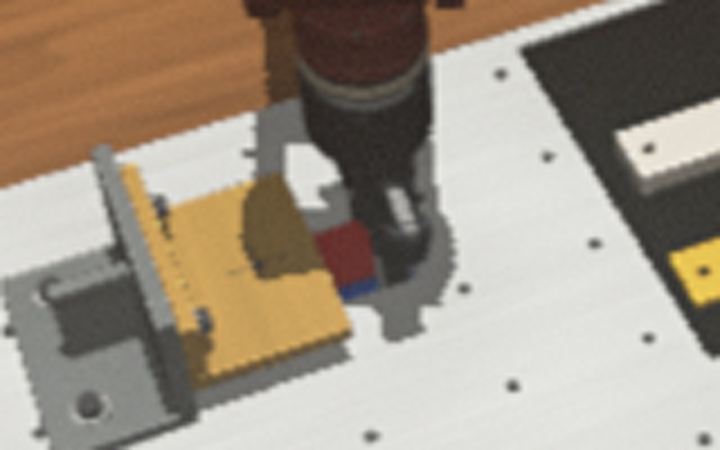

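```bash
python3 -m crank '[[0,0.4,0,0],[0,0.4,0,0],[0,0,0,0],[0,0,0,0]]'; python3 -m crank '[[0,0,0,0],[0,0,0,0],[0,0,0,0],[0,0,0,0],[0,-1,0,0],[0,-2.5,0,0],[0,-4,0,0],[0,-3,-2,0],[0,0,-3,0],[0,-2,-2,0]]' 0.65; python3 -m crank '[[0,-3,-1,0],[-1,-4,0,0],[-1,-3,0,0],[0,0,0,0]]'; python3 -c "
from lib import *
F={}
for n,sl in (('top',np.s_[150:250,240:400,::-1]),('scene',np.s_[170:270,170:330,::-1])):
  f=manip.grab_frame(n);cv2.imwrite('pics/s3%s.png'%n,cv2.resize(f['img'][sl],None,fx=4.5,fy=4.5,interpolation=2))
  m=masks(f['img'])
  for k,z in (('red',.109),('blue',.1)):
    cs,_=cv2.findContours(m[k].astype(np.uint8),0,1)
    for c in cs:
      P=onplane(f,c[:,0],z)
      if 40<cv2.contourArea(c) and abs(P[:,1].mean()+.1)<.05: print(n,k,P.min(0),P.max(0))
"
```

```text
time: 24.5
tool_pos: [0.5167, -0.1073, 0.0926]
tool_rot: [0.0, 1.0, -0.0, 0.0]
contact_force: [-0.4, 0.8, 5.1]
gripper_width: 0.452
time: 25.33
tool_pos: [0.5163, 0.0189, 0.1635]
tool_rot: [0.001, 1.0, 0.0, 0.0]
contact_force: [1.2, -0.7, 0.8]
gripper_width: 0.655
time: 25.67
tool_pos: [0.4945, 0.1232, 0.1721]
tool_rot: [-0.001, 1.0, 0.003, -0.0]
contact_force: [0.3, -0.4, -1.2]
gripper_width: 0.648
top red [ 0.49811461 -0.13962692  0.109     ] [ 0.53473146 -0.09523711  0.109     ]
scene red [ 0.50145034 -0.13485482  0.109     ] [ 0.53841743 -0.09448524  0.109     ]
```

View pics/s3top.png

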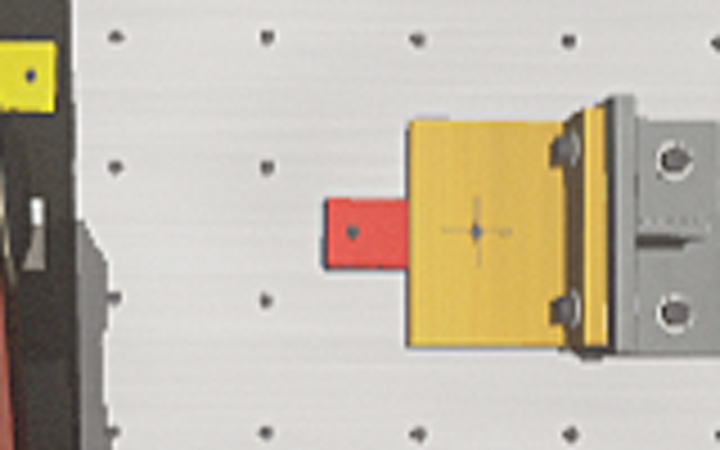

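View pics/s3scene.png

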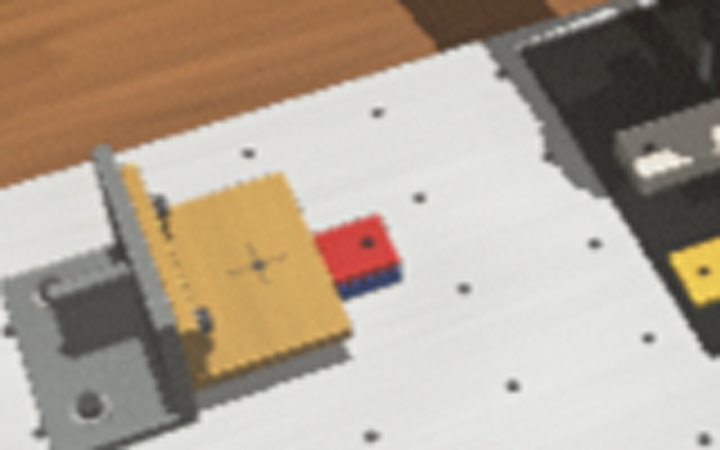

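```bash
python3 -m crank '[[0,0,0,0],[0,0,0,0],[0,0,0,0]]'; python3 -c "
from plant import manip
print(manip.job_done())"
```

```text
time: 26.02
tool_pos: [0.4965, 0.1175, 0.1718]
tool_rot: [0.0, 1.0, -0.001, -0.0]
contact_force: [0.5, 1.1, -0.1]
gripper_width: 0.653
the job is handed in; nothing more can be done
None
```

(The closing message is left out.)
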